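Sieve the pebbles for the planter by the door

TASK

Take the hand sieve by its sloping handle and shake it over the wooden tray until all five small pebbles have dropped through into the tray while the three large ones stay in the sieve. Then tip the large ones over the lip into the terracotta planter, from close above it, and set the empty sieve softly back down flat on the flap. Spill nothing and leave the other things where they are.

Things in the scene. Friction and masses are not known exactly. Their poses are not given: they have to be found in the camera images.
- sieve: Steel hand sieve with a beech handle, 0.28 kg, starting flat on the flap, lip away from the robot. Origin at the centre of its underside; x to its lip, y left, z up. Inside 143 mm wide, from the back wall at x -85 to the lip at x 90 mm; 2.5 mm walls, 42 mm high. Floor level, 9 mm above the underside. Large pebbles begin to roll in it when it is pitched about 10 degrees.
- sieve_heel (a point): Centre of the sieve's solid heel, the floor from x -85 to -10 mm (this point: -47, 0, 9 mm in the sieve's frame), where all the pebbles start. The small ones lie flat and stay there until the sieve is pitched nose-down 15 to 25 degrees and shaken (side to side keeps the large ones from hopping over the lip).
- sieve_grate (a point): Centre of the sieve's grate, from x -10 to 68 mm (this point: 29, 0, 9 mm in the sieve's frame): five 25 mm slots, running along x between 4.5 mm bars. Small pebbles fall through, large ones cannot.
- sieve_grip (a point): Middle of the sieve's flat handle, at (-118.5, 0, 83.7) mm in the sieve's frame. The handle slopes up and back, 30 degrees from the sieve's z towards -x, direction (-0.5, 0, 0.866). Board 72 mm wide (along y), 14 mm thick, reaching 38 mm beyond this point and 58 mm before it to the back wall. Pinch it across the 14 mm, fingers pointing down its slope, with a firm grip (60 N or more).
- sieve_lip (a point): Middle of the edge of the sieve's pouring lip, at (90, 0, 29) mm in the sieve's frame. The front turns up from x 68 mm at 42 degrees over the full width, so pebbles roll over it only when the sieve is pitched nose-down well past 42 degrees (some 60 to 65).
- tray: Shallow open wooden tray, dark, 220 x 220 mm, 35 mm high, walls 7 mm thick, floor 7 mm thick, fixed on the flap. For the small pebbles. Origin at the centre of its underside, z up. Left or right of the sieve.
- planter: Shallow open terracotta planter, 180 mm (x) by 230 mm (y), 62 mm high, walls and floor 9 mm thick, fixed on the flap. For the large pebbles. Origin at the centre of its underside, z up. On the other side of the sieve from the tray.
- large1: Smooth grey river pebble, egg-round, 34 x 33 x 29 mm, about 45 g. Origin at its centre. One of the three large ones; starts on the solid heel of the sieve, in any of eight places.
- large2: Smooth grey river pebble, egg-round, 35 x 34 x 30 mm, about 45 g. Origin at its centre. One of the three large ones; starts on the solid heel of the sieve, in any of eight places.
- large3: Smooth grey river pebble, egg-round, 36 x 35 x 31 mm, about 45 g. Origin at its centre. One of the three large ones; starts on the solid heel of the sieve, in any of eight places.
- small1: Smooth grey river pebble, flattish, 22 x 21 x 13 mm, 10 g. Origin at its centre. One of the five small ones; starts on the solid heel of the sieve, in any of eight places.
- small2: Smooth grey river pebble, flattish, 23 x 22 x 14 mm, 10 g. Origin at its centre. One of the five small ones; starts on the solid heel of the sieve, in any of eight places.
- small3: Smooth grey river pebble, flattish, 22 x 21 x 13 mm, 10 g. Origin at its centre. One of the five small ones; starts on the solid heel of the sieve, in any of eight places.
- small4: Smooth grey river pebble, flattish, 23 x 22 x 14 mm, 10 g. Origin at its centre. One of the five small ones; starts on the solid heel of the sieve, in any of eight places.
- small5: Smooth grey river pebble, flattish, 22 x 21 x 13 mm, 10 g. Origin at its centre. One of the five small ones; starts on the solid heel of the sieve, in any of eight places.
- light: Red bike light, 30 x 42 x 42 mm, on the flap beyond the sieve. Leave it alone. Origin at the centre of its underside.
- brush: Shoe brush, 40 x 150 mm, 40 mm high, on the flap beyond the sieve, long side along the ledge. Leave it alone. Origin at the centre of its underside.
- mister: Amber glass spray bottle, 60 mm across, 140 mm high, on the flap beyond the sieve. Leave it alone. Origin at the centre of its underside.
- table: The birch flap, the flat work surface at z = 0. Along its far edge, from x = 0.83 m, an oak ledge stands 130 mm above it with a charging pad, a sunglasses case and a glass bowl; low garden things stand beyond y = 0.55 m on both sides.

How it is judged:
On the way, in this order (a step that is already met when the one before it is completed fails the run):
1. all five small pebbles lie in the tray and the three large ones are still in the sieve (x of small1 in the frame of tray between -0.105 and 0.105 m and y of small1 in the frame of tray between -0.105 and 0.105 m and z of small1 in the frame of tray between 0 and 0.04 m and x of small2 in the frame of tray between -0.105 and 0.105 m and y of small2 in the frame of tray between -0.105 and 0.105 m and z of small2 in the frame of tray between 0 and 0.04 m and x of small3 in the frame of tray between -0.105 and 0.105 m and y of small3 in the frame of tray between -0.105 and 0.105 m and z of small3 in the frame of tray between 0 and 0.04 m and x of small4 in the frame of tray between -0.105 and 0.105 m and y of small4 in the frame of tray between -0.105 and 0.105 m and z of small4 in the frame of tray between 0 and 0.04 m and x of small5 in the frame of tray between -0.105 and 0.105 m and y of small5 in the frame of tray between -0.105 and 0.105 m and z of small5 in the frame of tray between 0 and 0.04 m and x of large1 in the frame of sieve between -0.09 and 0.095 m and y of large1 in the frame of sieve between -0.075 and 0.075 m and z of large1 in the frame of sieve between 0.005 and 0.06 m and x of large2 in the frame of sieve between -0.09 and 0.095 m and y of large2 in the frame of sieve between -0.075 and 0.075 m and z of large2 in the frame of sieve between 0.005 and 0.06 m and x of large3 in the frame of sieve between -0.09 and 0.095 m and y of large3 in the frame of sieve between -0.075 and 0.075 m and z of large3 in the frame of sieve between 0.005 and 0.06 m), for 0.2 s.
2. the three large pebbles are in the planter and the small ones in the tray (x of small1 in the frame of tray between -0.105 and 0.105 m and y of small1 in the frame of tray between -0.105 and 0.105 m and z of small1 in the frame of tray between 0 and 0.04 m and x of small2 in the frame of tray between -0.105 and 0.105 m and y of small2 in the frame of tray between -0.105 and 0.105 m and z of small2 in the frame of tray between 0 and 0.04 m and x of small3 in the frame of tray between -0.105 and 0.105 m and y of small3 in the frame of tray between -0.105 and 0.105 m and z of small3 in the frame of tray between 0 and 0.04 m and x of small4 in the frame of tray between -0.105 and 0.105 m and y of small4 in the frame of tray between -0.105 and 0.105 m and z of small4 in the frame of tray between 0 and 0.04 m and x of small5 in the frame of tray between -0.105 and 0.105 m and y of small5 in the frame of tray between -0.105 and 0.105 m and z of small5 in the frame of tray between 0 and 0.04 m and x of large1 in the frame of planter between -0.083 and 0.083 m and y of large1 in the frame of planter between -0.108 and 0.108 m and z of large1 in the frame of planter between 0 and 0.07 m and x of large2 in the frame of planter between -0.083 and 0.083 m and y of large2 in the frame of planter between -0.108 and 0.108 m and z of large2 in the frame of planter between 0 and 0.07 m and x of large3 in the frame of planter between -0.083 and 0.083 m and y of large3 in the frame of planter between -0.108 and 0.108 m and z of large3 in the frame of planter between 0 and 0.07 m), for 0.2 s.
At the end, for the whole second after the job is handed in: All five small pebbles lie inside the tray, all three large ones inside the planter, at rest (under 0.06 m/s), and the sieve is released and stands flat on the flap (underside within 5 mm of it, within 0.07 rad of level) (all of step 2 and height (world z) of sieve below 0.005 m and angle between sieve's own z axis and vertical below 0.07 rad and linear speed of sieve below 0.02 m/s and linear speed of each of large1, large2, large3, small1, small2, small3, small4, small5 below 0.06 m/s); the robot touches nothing.
It fails at once if a pebble was dropped from high up or flung (over 2 m/s, a fall of some 20 cm) (linear speed of any of large1, large2, large3, small1, small2, small3, small4, small5 above 2 m/s).
It fails at once if the sieve was banged on the flap, tray or planter (over 150 N) (contact force between sieve and table above 150 N or contact force between sieve and tray above 150 N or contact force between sieve and planter above 150 N).
It fails at once if the sieve was let fall: loose from the fingers more than 15 mm above the flap and moving faster than 0.3 m/s (contact force between the fingers and sieve below 0.1 N and height (world z) of sieve above 0.015 m and linear speed of sieve above 0.3 m/s).
It fails at once if a bystander was moved more than 30 mm (distance of any of light, brush, mister from where it was at the start of the episode above 0.03 m).
It also fails if it takes over 59 s, if anything falls off the work surface, if the arm or the gripper's body presses on something with over 40 N, if the wrist force passes 120 N, or if a joint passes its speed limit or range.

ROBOT

A 6-joint arm with a two-finger parallel gripper is mounted at the origin on the work surface. World frame = base frame: x ahead of the robot, y to its left, z up, the work surface at z = 0. Lengths are in m, angles in rad, forces in N, time in s.
With the tool pointing down it reaches from about 0.3 to 0.825 m from the base axis. Payload 5.4 kg.
Tool frame: the origin (TCP) lies at the centre of the arm's flange, where the gripper is bolted on; the fingertips stand 190 mm ahead of it and the grasp point (between the pads) lies 171 mm ahead of it; x points along the fingers, z is the direction in which the jaws open and shut, and the axes are right-handed (so a half turn about x gives the same grasp; the last joint's range is limited). The gripper opens to 92 mm and grips with 3 to 60 N. Pads are 20 mm wide; open, the fingers measure 128 mm over their backs; the gripper's body (75 mm by 189 mm) begins 69 mm behind the grasp point.
Start: joints at [-1.494, 0.158, 1.597, -0, 1.386, -0.21], TCP at [0.163, -0.552, 0.405] pointing down, gripper open.
Joint ranges: [-2.91, 2.91], [-0.94, 2.29], [0.18, 2.7], [-1.29, 4.43], [0.17, 2.64], [-3, 3]. Speed limits (rad/s): [2.57, 2.57, 3.14, 3.14, 3.14, 3.14].

INTERFACE

Orientations are given as a unit quaternion [w, x, y, z].
In Python, from station import * gives the robot as it stands.
- The arm moves only by the tool move_arm, never from a script. Its argument "increments" is one flat list of numbers, 7 for each row, row after row: the shift along the world's x, y, z in m, then the turn, a rotation vector about the world's x, y, z in degrees, then the opening, from -1 (shut) to 1 (fully open). A call has 1 to 5 rows; each row shifts and turns the commanded pose from where the row before left it; what a row does not reach is not made up. A row lasts 1/8 s, in which the tool goes at most 62.5 mm and 10.7 degrees, less where a joint would pass 70% of its speed; a pose out of reach is approached as far as the arm can. A call is refused whole if a number of a shift passes 0.0625 or a number of a turn 10.7, either way. A call with a gripper value outside its range is refused whole. The fingers move at their own pace and stop on an object; "grip_force" is the grip in N (left out, the last holds). Time passes only in rows, so rows that do not move let the fingers close. It gives the time, the measured TCP pose, the force and the opening at its end, in the units of the state.
- sense(): the state, without advancing time (a new reading comes with each control period).
- read_camera(name): name is "scene" or "top" or "wrist"; returns a dict with "color" (480x640x3 uint8, red, green, blue), "K" (3x3 intrinsics, pixels), "camera_from_world" (4x4, takes a point from world to camera coordinates). Camera axes: x right, y up, looking along -z (the intrinsics and any distortion apply to the point x, -y, -z); pixel columns grow to the right and rows downward; lengths in m; the calibration is good to about 2 mm. A picture is of the moment at which its call begins. There is no depth.
- hand_in(): hands the job in, once; it reports no verdict.
Trained networks look in the newest picture that a camera, given by its name, has taken for a name from the list of things; names that differ only in an ending like _2 or _b are one class to them, and where a whole thing is asked for, a point or a joint stands for the part that bears it (a point fixed in the world has none). Each returns a list of dicts, best first, with "conf" (0 to 1); they miss things now and then, are a little off and sometimes report something else, mostly with a low value. They report only what shows in the picture. A call takes as long as a camera call.
- outline_of(target, camera): "region" (480x640 bool, what is visible of it) and "xy" ([column, row] in pixels, amid what is visible of it).
The state is a dict: "clock": time; "qpos": joint angles; "joint_velocities": joint speeds; "joint_efforts": joint torques, N m; "tcp_pos": TCP position; "eef_rot": TCP orientation; "wrist_force": force on the tool from outside, world axes, zero at the start; "torque": the same for the moment, N m; "opening": opening from 0.0 (shut) to 1.0 (fully open).
Only numpy, scipy, OpenCV 4.12 (cv2) and the standard library are available. Lean on these libraries where they do the work, as an engineer would, in place of code of your own. Each camera call takes 0.05 s, during which the arm holds its last target. There are 200 camera calls.

## Working session

There is one attempt and no reset: what is moved stays moved. The work goes in short steps, Python scripts to look and compute and a tool call to move; the robot and the scene stay as the last step left them, time stands still between calls to the robot, and variables do not carry over. Pictures are saved under pics/ and viewed, about 8 in all and at most 12, crops included, and the job is handed in when it is done.

Besides the shell and the picture viewer there is one more tool, called after "Request:" as name(argument=value, ...) on one line, values as JSON. move_arm: Moves the arm, as the interface text tells. Its arguments: {"type":"object","properties":{"increments":{"type":"array"},"grip_force":{"type":"number"}},"required":["increments"]}

```bash
ls; mkdir -p pics; cat > h.py <<'E'
from station import *
import numpy as np, cv2
from scipy.spatial.transform import Rotation as R
def snap(n,f):
    d=read_camera(n); cv2.imwrite('pics/'+f,cv2.cvtColor(d['color'],cv2.COLOR_RGB2BGR)); return d
def ray(d,uv):
    T=np.array(d['camera_from_world']);K=np.array(d['K'])
    p=np.linalg.inv(K)@[uv[0],uv[1],1]; v=T[:3,:3].T@np.array([p[0],-p[1],-p[2]])
    return -T[:3,:3].T@T[:3,3], v
def at(d,uv,z):
    o,v=ray(d,uv); return o+v*(z-o[2])/v[2]
def proj(d,P):
    T=np.array(d['camera_from_world']);c=T[:3,:3]@P+T[:3,3];q=np.array(d['K'])@[c[0],-c[1],-c[2]];return q[:2]/q[2]
E
python3 - <<'E'
from h import *
s=sense();print({k:np.round(v,3) for k,v in s.items()})
d=snap('top','t1.png');print(d.keys(), np.round(d['camera_from_world'],3), d['K'])
for n,z in [('sieve',.03),('tray',.035),('planter',.062),('light',.03),('brush',.04),('mister',.14),('sieve_grip',.084)]:
    for o in outline_of(n,'top')[:2]:
        c,r=o['xy'];m=np.uint8(o['region']);q=cv2.minAreaRect(cv2.findNonZero(m))
        print(n,round(o['conf'],2),np.round(o['xy']),np.round(at(d,o['xy'],z),3),'rect ctr',np.round(at(d,q[0],z),3),[np.round(at(d,p,z)[:2],3).tolist() for p in cv2.boxPoints(q)])
E
```

```text
pics
{'clock': np.float64(0.0), 'qpos': array([-1.494,  0.159,  1.598,  0.   ,  1.386, -0.21 ]), 'joint_velocities': array([-0.   , -0.   ,  0.   ,  0.   ,  0.001,  0.   ]), 'joint_efforts': array([ 1.0000e-03, -3.8558e+01, -3.2211e+01,  7.0000e-02,  3.8000e-02,
       -0.0000e+00]), 'tcp_pos': array([ 0.163, -0.551,  0.404]), 'eef_rot': array([ 0.566,  0.424,  0.567, -0.423]), 'wrist_force': array([-0.098, -0.162,  0.779]), 'torque': array([ 0.034, -0.052, -0.009]), 'opening': np.float64(0.999)}
dict_keys(['color', 'K', 'camera_from_world']) [[ 0.027 -0.999 -0.026  0.003]
 [ 0.994  0.024  0.11  -0.619]
 [-0.109 -0.028  0.994 -0.911]
 [ 0.     0.     0.     1.   ]] [[464.41847982   0.         325.69474522]
 [  0.         464.41847982 236.58994426]
 [  0.           0.           1.        ]]
sieve 0.87 [335. 255.] [ 0.581 -0.001  0.03 ] rect ctr [0.588 0.004 0.03 ] [[0.701, 0.096], [0.718, -0.06], [0.478, -0.085], [0.461, 0.067]]
sieve 0.49 [323. 252.] [0.587 0.023 0.03 ] rect ctr [0.584 0.023 0.03 ] [[0.599, 0.038], [0.6, 0.008], [0.569, 0.007], [0.568, 0.038]]
tray 0.76 [192. 285.] [
[... 556 characters left out ...]
 198.] [ 0.704 -0.185  0.03 ] rect ctr [ 0.703 -0.189  0.03 ] [[0.709, -0.161], [0.732, -0.193], [0.696, -0.217], [0.673, -0.184]]
brush 0.56 [329. 162.] [0.773 0.016 0.04 ] rect ctr [0.776 0.018 0.04 ] [[0.76, 0.094], [0.806, 0.091], [0.792, -0.058], [0.747, -0.054]]
mister 0.64 [258. 180.] [0.709 0.143 0.14 ] rect ctr [0.71  0.146 0.14 ] [[0.697, 0.188], [0.751, 0.164], [0.722, 0.104], [0.669, 0.128]]
mister 0.17 [340. 252.] [ 0.579 -0.011  0.14 ] rect ctr [ 0.58  -0.013  0.14 ] [[0.579, -0.001], [0.591, -0.013], [0.581, -0.024], [0.569, -0.013]]
sieve_grip 0.7 [336. 260.] [ 0.569 -0.003  0.084] rect ctr [0.585 0.003 0.084] [[0.691, 0.088], [0.706, -0.057], [0.482, -0.079], [0.466, 0.062]]
```

View pics/t1.png

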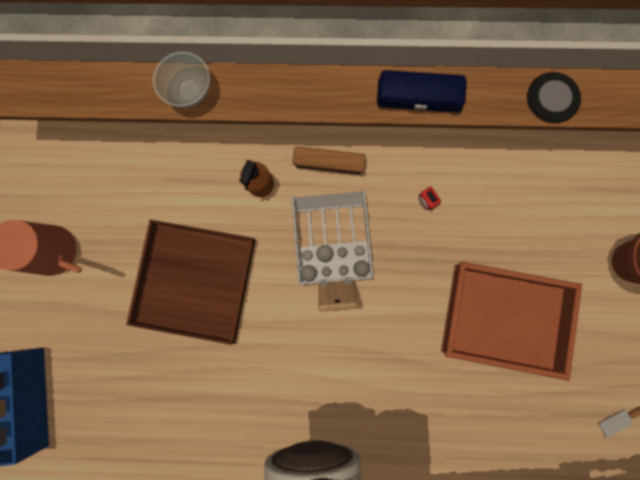

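The top view shows the sieve at (335,240) with lip up-image, handle end at (338,310), the tray left at (192,285) and the planter right at (512,320). There are clear corners to fit.

```bash
cat > fit.py <<'E'
from h import *
from scipy.optimize import least_squares
d=read_camera('top')
def fit(M,uv,x0):
    M=np.array(M);uv=np.array(uv,float)
    def W(p): c,s=np.cos(p[2]),np.sin(p[2]); return np.c_[M[:,0]*c-M[:,1]*s+p[0],M[:,0]*s+M[:,1]*c+p[1],M[:,2]]
    f=lambda p:(np.array([proj(d,q) for q in W(p)])-uv).ravel()
    r=least_squares(f,x0); print(np.round(r.x[:2],4),'yaw deg',round(np.degrees(r.x[2]),1),'res px',np.round(r.fun,1)); return r.x
box=lambda a,b,z:[[a,b,z],[a,-b,z],[-a,-b,z],[-a,b,z]]
fit(box(.11,.11,.035),[(151,221),(255,238),(235,342),(128,325)],[.52,.29,0])
fit(box(.09,.115,.062),[(461,263),(580,283),(569,378),(446,356)],[.46,-.34,0])
S=[[-.0875,.074,.042],[-.0875,-.074,.042],[.09,.074,.029],[.09,-.074,.029],[-.1375,.036,.1166],[-.1375,-.036,.1166]]
p=fit(S,[(300,284),(372,278),(295,197),(364,193),(321,310),(358,308)],[.585,0,0])
im=d['color'][160:340,240:430,::-1].copy(); im=cv2.resize(im,None,fx=4,fy=4,interpolation=cv2.INTER_CUBIC)
c,s=np.cos(p[2]),np.sin(p[2])
for m in S+[[-.1185,0,.0837]]:
    u=proj(d,np.array([m[0]*c-m[1]*s+p[0],m[0]*s+m[1]*c+p[1],m[2]])); cv2.circle(im,tuple(int(v) for v in ((u-[240,160])*4+2)),4,(0,0,255),1)
cv2.imwrite('pics/c1.png',im[:600])
st=sense(); q=st['eef_rot']; print(R.from_quat(np.roll(q,-1)).as_matrix().round(3))
E
python3 fit.py
```

```text
[0.5217 0.2872] yaw deg -7.9 res px [-0.5 -2.   0.1 -1.7  0.1  2.6  0.2  0.9]
[ 0.4643 -0.3464] yaw deg -8.5 res px [-0.4 -0.2 -0.2  0.4 -0.4 -0.1  1.1 -0.2]
[0.6151 0.0038] yaw deg 6.0 res px [-0.3  0.3  1.6  0.4 -1.   1.3  1.4 -0.6 -2.  -0.2  0.4 -1.3]
[[ 0.     0.959  0.283]
 [ 0.     0.283 -0.959]
 [-1.     0.    -0.   ]]
```

View pics/c1.png

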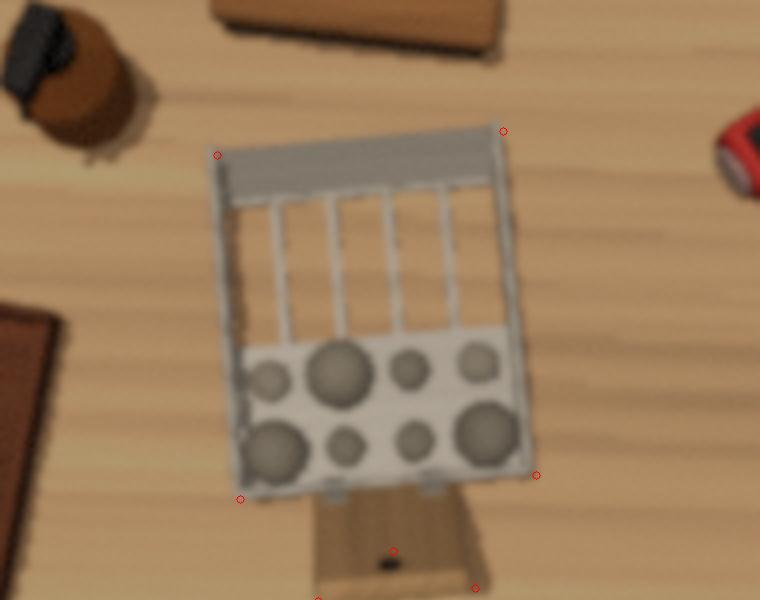

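The overlay agrees within about 2 mm, so I'll swing over towards the handle now.

Request:
move_arm(increments=[0.021,0.053,-0.006,0,0,8,1,0.021,0.053,-0.006,0,0,8,1,0.021,0.053,-0.006,0,0,8,1,0.021,0.053,-0.006,0,0,8,1,0.021,0.053,-0.006,0,0,8,1], grip_force=60)

```text
clock: 1.08
tcp_pos: [0.268, -0.2848, 0.3746]
eef_rot: [0.678, 0.203, 0.677, -0.203]
wrist_force: [1.1, -0.3, 0.4]
opening: 1.002
```

Request:
move_arm(increments=[0.021,0.053,-0.006,0,0,8,1,0.021,0.053,-0.006,0,0,8,1,0.021,0.053,-0.006,0,0,8,1,0.021,0.053,-0.006,0,0,8,1,0.021,0.053,-0.006,0,0,8,1])

```text
clock: 1.7
tcp_pos: [0.373, -0.0196, 0.345]
eef_rot: [0.707, -0.042, 0.705, 0.041]
wrist_force: [1.0, -0.7, 0.8]
opening: 0.996
```

Request:
move_arm(increments=[0,0,-0.008,0.63,-5.97,0,0.6,0,0,-0.008,0.63,-5.97,0,0.6,0,0,-0.008,0.63,-5.97,0,0.6,0,0,-0.008,0.63,-5.97,0,0.6,0,0,-0.008,0.63,-5.97,0,0.6])

```text
clock: 2.33
tcp_pos: [0.3726, -0.0215, 0.3047]
eef_rot: [0.866, -0.03, 0.497, 0.047]
wrist_force: [0.5, 0.8, 0.3]
opening: 0.8
```

```bash
cat > goal.py <<'E'
from h import *
import sys
# tool pose from sieve origin/yaw/pitch ; prints delta from measured pose
def tool(o,yaw,pitch,back=0):
    Rs=R.from_euler('ZY',[yaw,pitch],degrees=True).as_matrix()
    g=np.array(o)+Rs@[-.1185,0,.0837]; x=Rs@[.5,0,-.866]; z=Rs@[.866,0,.5]
    return g-(0.171+back)*x, np.c_[x,np.cross(z,x),z]
def cur(s=None):
    s=s or sense(); return s['tcp_pos'],R.from_quat(np.roll(s['eef_rot'],-1)).as_matrix()
def sieve_now():  # assuming held exactly at grip
    p,M=cur(); Rs=M@np.array([[.5,0,-.866],[0,1,0],[.866,0,.5]]) 
    return p+.171*M[:,0]-Rs@[-.1185,0,.0837],R.from_matrix(Rs).as_euler('ZYX',degrees=True)
def delta(o,yaw,pitch,back=0):
    p,M=cur();P,N=tool(o,yaw,pitch,back)
    return P,P-p,R.from_matrix(N@M.T).as_rotvec(degrees=True)
E
python3 - <<'E'
from goal import *
s=sense();print(s['clock'],s['tcp_pos'].round(4),s['qpos'].round(3),s['opening'])
for b in (.08,0):
    print([np.round(v,4) for v in delta([.615,.005,0],6.2,0,b)])
print(sieve_now())
d=read_camera('top');im=d['color'][:,:,::-1].copy()
w=read_camera('scene')['color'][:,:,::-1]
cv2.imwrite('pics/a.png',np.hstack([cv2.resize(im[160:400,240:500],(400,370)),cv2.resize(w,(400,370))]))
E
```

```text
2.325 [ 0.3726 -0.0215  0.3047] [-0.492 -0.521  2.423  0.393  0.83  -0.812] 0.7995875985952599
[array([ 0.3724, -0.0214,  0.3011]), array([-0.0002,  0.0001, -0.0036]), array([ 0.2165,  0.253 , -0.1736])]
[array([ 0.4122, -0.017 ,  0.2318]), array([ 0.0396,  0.0044, -0.0729]), array([ 0.2165,  0.253 , -0.1736])]
(array([5.76375307e-01, 2.99887059e-04, 7.37150705e-02]), array([ 6.37410269, -0.22776104, -0.24292013]))
```

View pics/a.png

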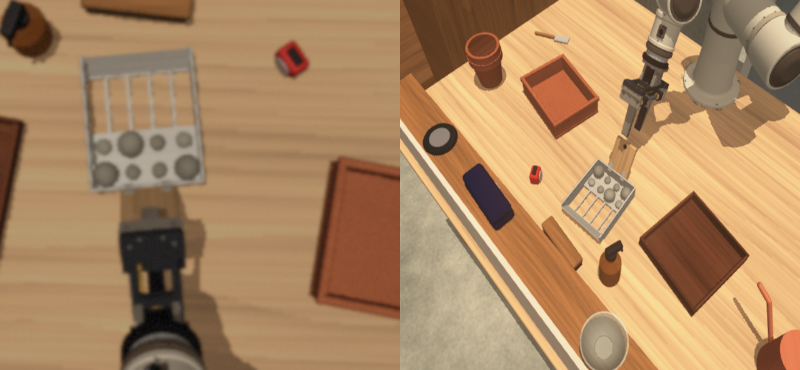

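The gripper lines up with the handle in both views (top crop at (150,220), scene at (625,140)). I'll descend along the slope and close.

Request:
move_arm(increments=[0.008,0.001,-0.0145,0,0,0,0.6,0.008,0.001,-0.0145,0,0,0,0.6,0.008,0.001,-0.0145,0,0,0,0.6,0.008,0.001,-0.0145,0,0,0,0.6,0.008,0.001,-0.0145,0,0,0,0.6])

```text
clock: 3.05
tcp_pos: [0.4134, -0.0165, 0.2323]
eef_rot: [0.865, -0.03, 0.499, 0.048]
wrist_force: [-0.5, 0.5, -0.7]
opening: 0.798
```

Request:
move_arm(increments=[0,0,0,0,0,0,-0.2,0,0,0,0,0,0,-0.4,0,0,0,0,0,0,-0.6,0,0,0,0,0,0,-0.8,0,0,0,0,0,0,-1], grip_force=60)

```text
clock: 3.68
tcp_pos: [0.4126, -0.0166, 0.2325]
eef_rot: [0.865, -0.029, 0.499, 0.047]
wrist_force: [-0.2, -0.6, 0.8]
opening: 0.283
```

Request:
move_arm(increments=[0,0,0,0,0,0,-1,0,0,0,0,0,0,-1,0,0,0,0,0,0,-1])

```text
clock: 4.05
tcp_pos: [0.4135, -0.0169, 0.2334]
eef_rot: [0.866, -0.03, 0.498, 0.047]
wrist_force: [2.1, 0.5, 6.3]
opening: 0.152
```

```bash
python3 - <<'E'
from goal import *
s=sense();print(s['clock'],s['tcp_pos'].round(4),s['wrist_force'].round(1),s['torque'].round(2),s['opening'],s['opening']*92)
print(sieve_now())
E
```

```text
4.05 [ 0.4135 -0.0169  0.2334] [2.1 0.5 6.3] [ 0.05 -0.76 -0.03] 0.15183852076269783 13.9691439101682
(array([0.61717031, 0.00455388, 0.00225962]), array([ 6.33075069, -0.18960943, -0.28206376]))
```

Request:
move_arm(increments=[0,0,0.004,0,0,0,-1,0,0,0.008,0,0,0,-1,-0.003,0,0.012,0,0,0,-1,-0.006,0,0.012,0,0,0,-1,-0.008,0,0.012,0,0,0,-1])

```text
clock: 4.68
tcp_pos: [0.3945, -0.0161, 0.2794]
eef_rot: [0.864, -0.029, 0.501, 0.048]
wrist_force: [0.4, 0.0, -4.7]
opening: 0.146
```

Request:
move_arm(increments=[-0.01,0,0.012,0,0,0,-1,-0.01,0,0.01,0,0,0,-1,-0.008,0,0.008,0,0,0,-1,-0.004,0,0.004,0,0,0,-1,0,0,0,0,0,0,-1])

```text
clock: 5.3
tcp_pos: [0.3632, -0.0164, 0.3138]
eef_rot: [0.865, -0.029, 0.499, 0.047]
wrist_force: [-0.7, 0.1, -4.9]
opening: 0.148
```

```bash
python3 - <<'E'
from goal import *
s=sense();print(s['clock'],s['tcp_pos'].round(4),s['qpos'].round(2),s['wrist_force'].round(1),s['torque'].round(2),s['opening']*92)
print(sieve_now())
y=27;c,si=np.cos(np.radians(y)),np.sin(np.radians(y))
o=np.array([.522,.287,0])-.014*np.array([c,si,0])
for z in (.10,.085): print([np.round(v,4) for v in delta(o+[0,0,z],y,0)])
# pitch with grate centre fixed
g=o+[.029*c,.029*si,.085+.009]
P0,_=tool(o+[0,0,.085],y,0)
for p in (4,8,10,12,14,16,18,20,22,24):
    Rs=R.from_euler('ZY',[y,p],degrees=True).as_matrix()
    P,_=tool(g-Rs@[.029,0,.009],y,p); print(p,(P-P0).round(4)); P0=P
d=snap('scene','s2.png')
E
```

```text
5.3 [ 0.3632 -0.0164  0.3138] [-0.49 -0.58  2.44  0.37  0.87 -0.79] [-0.7  0.1 -4.9] [-0.14  0.84  0.05] 13.633958050346802
(array([0.56591468, 0.00544904, 0.08187555]), array([ 6.37506201,  0.03925482, -0.19503074]))
[array([0.3278, 0.188 , 0.3318]), array([-0.0355,  0.2044,  0.018 ]), array([1.99200e-01, 1.85000e-02, 2.06249e+01])]
[array([0.3278, 0.188 , 0.3168]), array([-0.0355,  0.2044,  0.003 ]), array([1.99200e-01, 1.85000e-02, 2.06249e+01])]
4 [0.0144 0.0073 0.0157]
8 [0.0153 0.0078 0.0145]
10 [0.008  0.0041 0.0068]
12 [0.0082 0.0042 0.0065]
14 [0.0084 0.0043 0.0062]
16 [0.0086 0.0044 0.0058]
18 [0.0087 0.0045 0.0055]
20 [0.0089 0.0045 0.0052]
22 [0.0091 0.0046 0.0048]
24 [0.0092 0.0047 0.0044]
```

View pics/s2.png

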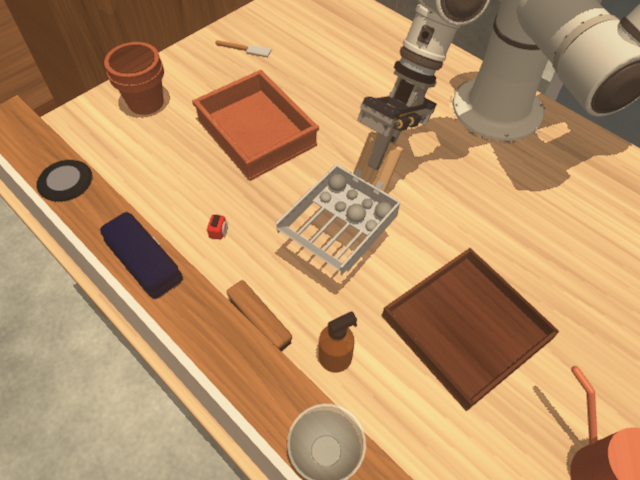

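Request:
move_arm(increments=[-0.0018,0.0102,0.001,0,0,1,-1,-0.0028,0.0164,0.001,0,0,1.65,-1,-0.0043,0.0245,0.001,0,0,2.5,-1,-0.0044,0.0255,0.001,0,0,2.6,-1,-0.0044,0.0255,0.001,0,0,2.6,-1])

```text
clock: 5.98
tcp_pos: [0.3454, 0.087, 0.3188]
eef_rot: [0.857, -0.074, 0.495, 0.126]
wrist_force: [-0.2, -0.4, -4.6]
opening: 0.152
```

Request:
move_arm(increments=[-0.0044,0.0255,0.001,0,0,2.6,-1,-0.0044,0.0255,0.001,0,0,2.6,-1,-0.0043,0.0245,0,0,0,2.5,-1,-0.0028,0.0164,0,0,0,1.65,-1,-0.0018,0.0102,0,0,0,1,-1])

```text
clock: 6.6
tcp_pos: [0.3276, 0.1888, 0.3207]
eef_rot: [0.842, -0.119, 0.486, 0.203]
wrist_force: [0.5, -0.3, -5.2]
opening: 0.15
```

Request:
move_arm(increments=[0,0,0,0,0,0,-1,0.0074,0.0038,0.0075,-0.908,1.782,0,-1,0.0074,0.0038,0.0075,-0.908,1.782,0,-1,0.0074,0.0038,0.0075,-0.908,1.782,0,-1,0.0074,0.0038,0.0075,-0.908,1.782,0,-1])

```text
clock: 7.22
tcp_pos: [0.3583, 0.2025, 0.3514]
eef_rot: [0.806, -0.132, 0.544, 0.193]
wrist_force: [-0.8, 0.2, -4.6]
opening: 0.152
```

```bash
python3 - <<'E'
from goal import *
s=sense();print(s['clock'],s['tcp_pos'].round(4),s['qpos'].round(2),s['wrist_force'].round(1),s['opening']*92)
print(sieve_now())
d=read_camera('top');cv2.imwrite('pics/b.png',cv2.resize(d['color'][190:370,100:300,::-1],None,fx=3,fy=3))
E
```

```text
7.225 [0.3583 0.2025 0.3514] [ 0.18 -0.39  2.22  0.13  0.94 -0.34] [-0.8  0.2 -4.6] 14.00692185258472
(array([0.50980405, 0.2787257 , 0.09340803]), array([26.99019205,  8.04043112, -0.19235132]))
```

View pics/b.png

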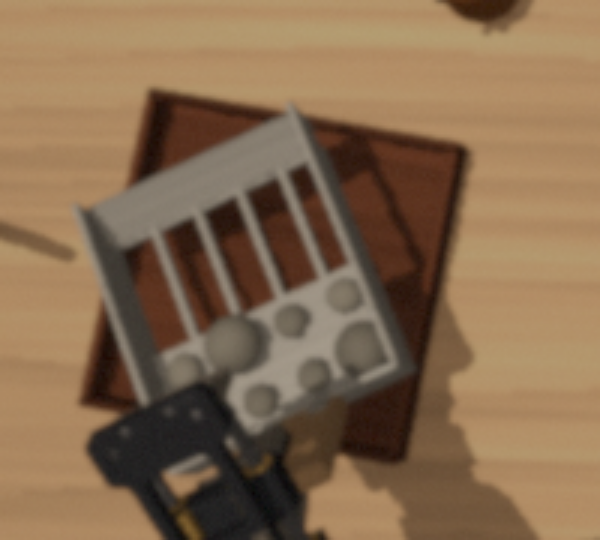

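Request:
move_arm(increments=[-0.006,-0.0035,0,0,0,0,-1,-0.006,-0.0035,0,0,0,0,-1,0.0041,0.0021,0.0034,-0.454,0.891,0,-1,0.0041,0.0021,0.0034,-0.454,0.891,0,-1,0,0,0,0,0,0,-1])

```text
clock: 7.9
tcp_pos: [0.3547, 0.2003, 0.3587]
eef_rot: [0.797, -0.136, 0.557, 0.191]
wrist_force: [0.0, 0.5, -4.8]
opening: 0.153
```

Request:
move_arm(increments=[0.0041,0.0021,0.0034,-0.454,0.891,0,-1,0,0,0,0,0,0,-1,0.0041,0.0021,0.0033,-0.454,0.891,0,-1,0,0,0,0,0,0,-1,0,0,0,0,0,0,-1])

```text
clock: 8.52
tcp_pos: [0.3622, 0.2043, 0.3646]
eef_rot: [0.787, -0.139, 0.571, 0.189]
wrist_force: [0.5, -0.0, -5.1]
opening: 0.15
```

```bash
python3 - <<'E'
from goal import *
s=sense();print(s['clock']); print(sieve_now())
d=read_camera('top');a=cv2.resize(d['color'][190:370,100:300,::-1],(400,360));e=read_camera('scene')
cv2.imwrite('pics/c.png',np.hstack([a,cv2.resize(e['color'][180:420,340:606,::-1],(400,360))]))
E
```

```text
8.525
(array([0.49733578, 0.27256154, 0.09550795]), array([27.08424739, 11.99817567, -0.18471984]))
```

View pics/c.png

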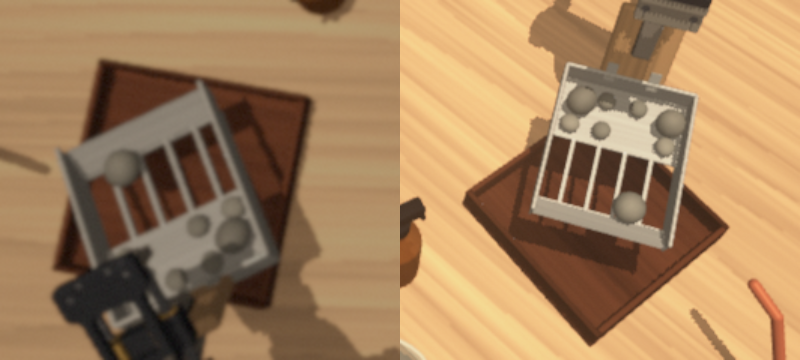

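One large pebble rests against the lip (scene crop (630,207)). The other two and all five small ones are still on the heel. I'll start a gentle side-to-side shake, raising the pitch slowly.

Request:
move_arm(increments=[-0.0023,0.0045,0,0,0,0,-1,0.0045,-0.0089,0,0,0,0,-1,-0.0024,0.01,0.0016,-0.227,0.446,0,-1,0.0066,-0.0078,0.0016,-0.227,0.446,0,-1,-0.0024,0.01,0.0016,-0.227,0.446,0,-1])

```text
clock: 9.25
tcp_pos: [0.3668, 0.2117, 0.3698]
eef_rot: [0.779, -0.141, 0.581, 0.186]
wrist_force: [-0.5, -0.2, -4.7]
opening: 0.151
```

Request:
move_arm(increments=[0.0066,-0.0078,0.0016,-0.227,0.446,0,-1,-0.0024,0.01,0.0016,-0.227,0.446,0,-1,0.0066,-0.0078,0.0016,-0.227,0.446,0,-1,-0.0024,0.01,0.0016,-0.227,0.446,0,-1,0.0045,-0.0089,0,0,0,0,-1])

```text
clock: 9.88
tcp_pos: [0.379, 0.2082, 0.376]
eef_rot: [0.769, -0.145, 0.595, 0.185]
wrist_force: [1.0, -0.1, -4.6]
opening: 0.145
```

Request:
move_arm(increments=[-0.0054,0.0107,0,0,0,0,-1,0.0064,-0.0125,0,0,0,0,-1,-0.0064,0.0125,0,0,0,0,-1,0.0064,-0.0125,0,0,0,0,-1,-0.0064,0.0125,0,0,0,0,-1])

```text
clock: 10.5
tcp_pos: [0.374, 0.218, 0.376]
eef_rot: [0.769, -0.144, 0.595, 0.184]
wrist_force: [0.5, 0.2, -4.9]
opening: 0.15
```

```bash
cat > look.py <<'E'
from goal import *
import sys
s=sense();print(s['clock'],s['opening']*92,s['wrist_force']); print(sieve_now())
d=read_camera('top');a=cv2.resize(d['color'][190:370,100:300,::-1],(400,360));e=read_camera('scene')
cv2.imwrite('pics/'+sys.argv[1],np.hstack([a,cv2.resize(e['color'][180:420,340:606,::-1],(400,360))]))
E
python3 look.py d.png
```

```text
10.5 13.79752765444844 [ 0.53192324  0.23811728 -4.91233306]
(array([0.49442584, 0.27833973, 0.09816074]), array([26.96262656, 15.47551682, -0.19982109]))
```

View pics/d.png

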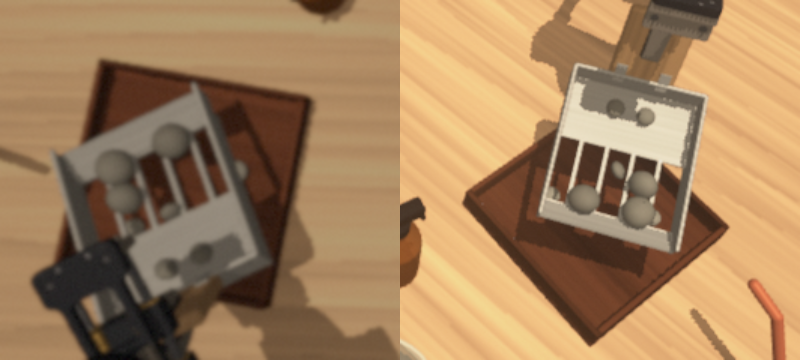

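All three large pebbles are now at the lip, with three small ones through. Two small ones remain on the heel (scene crop (615,107), (645,117)), so I'll raise the pitch further while shaking.

Request:
move_arm(increments=[0.0088,-0.0113,0.0015,-0.25,0.49,0,-1,-0.004,0.0137,0.0015,-0.25,0.49,0,-1,0.0088,-0.0113,0.0015,-0.25,0.49,0,-1,-0.004,0.0137,0.0015,-0.25,0.49,0,-1,0.0088,-0.0113,0.0015,-0.25,0.49,0,-1])

```text
clock: 11.22
tcp_pos: [0.3927, 0.2112, 0.3835]
eef_rot: [0.754, -0.15, 0.613, 0.182]
wrist_force: [-0.5, -1.3, -4.1]
opening: 0.15
```

Request:
move_arm(increments=[-0.004,0.0137,0.0015,-0.25,0.49,0,-1,0.0088,-0.0113,0.0014,-0.25,0.49,0,-1,-0.004,0.0137,0.0014,-0.25,0.49,0,-1,0.0088,-0.0113,0.0014,-0.25,0.49,0,-1,-0.004,0.0137,0.0014,-0.25,0.49,0,-1])

```text
clock: 11.85
tcp_pos: [0.3993, 0.2283, 0.3908]
eef_rot: [0.74, -0.153, 0.631, 0.176]
wrist_force: [-0.6, -0.5, -5.2]
opening: 0.151
```

Request:
move_arm(increments=[0.0064,-0.0125,0,0,0,0,-1,-0.0064,0.0125,0,0,0,0,-1,0.0064,-0.0125,0,0,0,0,-1,-0.0064,0.0125,0,0,0,0,-1,0.0032,-0.0062,0,0,0,0,-1])

```text
clock: 12.48
tcp_pos: [0.4005, 0.2246, 0.3904]
eef_rot: [0.739, -0.154, 0.631, 0.178]
wrist_force: [-0.7, 0.3, -4.2]
opening: 0.151
```

```bash
python3 look.py e.png
```

```text
12.475 13.855629433221356 [-0.71556296  0.30207229 -4.17560594]
(array([0.49625762, 0.27314264, 0.10088499]), array([27.1939458 , 21.00726366, -0.14977605]))
```

View pics/e.png

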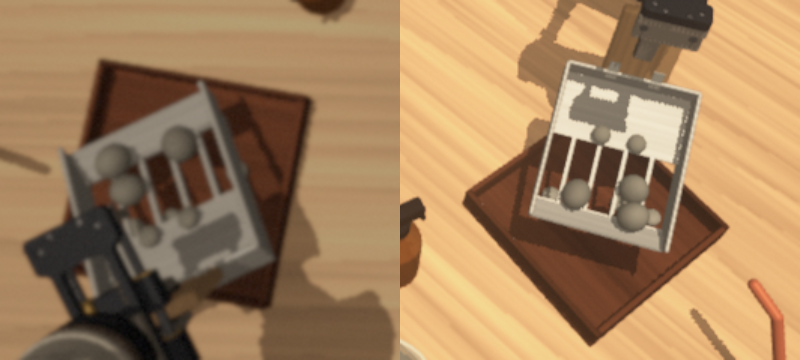

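The last two small pebbles have reached the heel's front edge. I'll keep shaking.

Request:
move_arm(increments=[-0.002,0.007,0.001,-0.2,0.4,0,-1,0.008,-0.0115,0.001,-0.2,0.4,0,-1,-0.0047,0.0135,0.001,-0.2,0.4,0,-1,0.0064,-0.0125,0,0,0,0,-1,-0.0064,0.0125,0,0,0,0,-1])

```text
clock: 13.2
tcp_pos: [0.4029, 0.2324, 0.3936]
eef_rot: [0.732, -0.155, 0.64, 0.175]
wrist_force: [0.1, -0.1, -3.7]
opening: 0.149
```

Request:
move_arm(increments=[0.0064,-0.0125,0,0,0,0,-1,-0.0064,0.0125,0,0,0,0,-1,0.0064,-0.0125,0,0,0,0,-1,-0.0064,0.0125,0,0,0,0,-1,0.0064,-0.0125,0,0,0,0,-1])

```text
clock: 13.82
tcp_pos: [0.4081, 0.2214, 0.3934]
eef_rot: [0.732, -0.156, 0.64, 0.177]
wrist_force: [0.0, -0.0, -4.2]
opening: 0.148
```

Request:
move_arm(increments=[-0.0064,0.0125,0,0,0,0,-1,0.0064,-0.0125,0,0,0,0,-1,-0.0064,0.0125,0,0,0,0,-1,0.0032,-0.0062,0,0,0,0,-1,0,0,0,0,0,0,-1])

```text
clock: 14.45
tcp_pos: [0.4056, 0.2267, 0.3935]
eef_rot: [0.732, -0.156, 0.64, 0.176]
wrist_force: [0.3, 0.1, -4.4]
opening: 0.149
```

```bash
python3 look.py f.png
```

```text
14.45 13.675954556792036 [ 0.30417455  0.1447856  -4.37655838]
(array([0.49550848, 0.27182145, 0.1015928 ]), array([27.06853871, 22.33087702, -0.18332721]))
```

View pics/f.png

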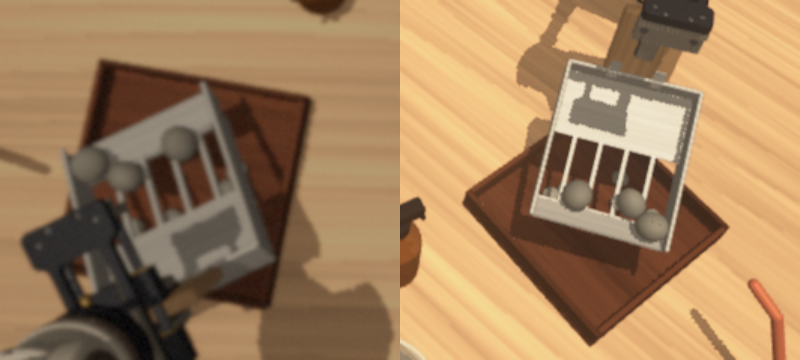

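No small pebbles are left in the sieve, and the three large ones sit at the lip (scene crop (577,195), (630,203), (652,225)). Next I'll plan the transit and pour with the lip held over the planter.

```bash
cat > plan.py <<'E'
from goal import *
def liptool(L,yaw,p):
    Rs=R.from_euler('ZY',[yaw,p],degrees=True).as_matrix()
    return tool(np.array(L)-Rs@[.09,0,.029],yaw,p)
if __name__=='__main__':
    y=-28;h=np.array([np.cos(np.radians(y)),np.sin(np.radians(y)),0])
    L=np.array([.464,-.346,.11])-.03*h
    p,M=cur();P,N=liptool(L,y,20)
    print('now',p,'transit to',P.round(4),(P-p).round(4),R.from_matrix(N@M.T).as_rotvec(degrees=True).round(2))
    for q in (30,40,45,50,55,60,65):
        P2,_=liptool(L-[0,0,.025*(q>40)],y,q); print(q,P2.round(4),(P2-P).round(4)); P=P2
E
python3 plan.py
```

```text
now [0.40549628 0.22677562 0.39349165] transit to [ 0.2548 -0.2348  0.4011] [-0.1507 -0.4616  0.0076] [  0.14  -2.43 -55.12]
30 [ 0.3022 -0.26    0.4326] [ 0.0474 -0.0252  0.0315]
40 [ 0.3537 -0.2874  0.4543] [ 0.0515 -0.0274  0.0217]
45 [ 0.3806 -0.3016  0.4363] [ 0.0268 -0.0143 -0.018 ]
50 [ 0.4078 -0.3161  0.4406] [ 0.0272 -0.0145  0.0043]
55 [ 0.4353 -0.3307  0.4421] [ 0.0275 -0.0146  0.0016]
60 [ 0.4628 -0.3454  0.441 ] [ 0.0275 -0.0146 -0.0011]
65 [ 0.4901 -0.3599  0.4372] [ 0.0273 -0.0145 -0.0038]
```

Request:
move_arm(increments=[-0.0023,-0.007,0.003,0,0,-0.8,-1,-0.0053,-0.016,0.003,0,0,-1.95,-1,-0.0075,-0.023,0.003,0,0,-2.75,-1,-0.0075,-0.023,0.003,0,0,-2.75,-1,-0.0075,-0.023,0.003,0,0,-2.75,-1])

```text
clock: 15.18
tcp_pos: [0.3749, 0.1339, 0.4088]
eef_rot: [0.746, -0.093, 0.652, 0.104]
wrist_force: [-0.8, 0.8, -4.4]
opening: 0.148
```

Request:
move_arm(increments=[-0.0075,-0.023,0,0,0,-2.75,-1,-0.0075,-0.023,0,0,0,-2.75,-1,-0.0075,-0.023,0,0,0,-2.75,-1,-0.0075,-0.023,0,0,0,-2.75,-1,-0.0075,-0.023,0,0,0,-2.75,-1])

```text
clock: 15.8
tcp_pos: [0.3372, 0.019, 0.4087]
eef_rot: [0.753, -0.014, 0.658, 0.014]
wrist_force: [0.5, 0.6, -5.2]
opening: 0.15
```

Request:
move_arm(increments=[-0.0075,-0.023,0,0,0,-2.75,-1,-0.0075,-0.023,0,0,0,-2.75,-1,-0.0075,-0.023,0,0,0,-2.75,-1,-0.0075,-0.023,0,0,0,-2.75,-1,-0.0075,-0.023,0,0,0,-2.75,-1])

```text
clock: 16.42
tcp_pos: [0.2997, -0.0959, 0.4088]
eef_rot: [0.749, 0.064, 0.655, -0.077]
wrist_force: [0.2, 0.1, -4.3]
opening: 0.154
```

Request:
move_arm(increments=[-0.0075,-0.023,0,0,0,-2.75,-1,-0.0075,-0.023,0,0,0,-2.75,-1,-0.0075,-0.023,0,0,0,-2.75,-1,-0.0075,-0.023,0,0,0,-2.75,-1,-0.0053,-0.016,0,0,0,-1.95,-1])

```text
clock: 17.05
tcp_pos: [0.2643, -0.204, 0.4088]
eef_rot: [0.736, 0.138, 0.643, -0.161]
wrist_force: [-0.2, 0.6, -5.0]
opening: 0.148
```

```bash
python3 plan.py; python3 - <<'E'
from goal import *
print(sense()['clock'],sense()['qpos'].round(2),sieve_now())
d=read_camera('top');print([(round(o['conf'],2),np.round(o['xy'])) for n in ('small1','large1') for o in outline_of(n,'top')])
cv2.imwrite('pics/g.png',np.hstack([cv2.resize(d['color'][200:360,100:280,::-1],(400,356)),cv2.resize(d['color'][230:410,400:602,::-1],(400,356))]))
E
```

```text
now [ 0.26429004 -0.2039859   0.40880086] transit to [ 0.2548 -0.2348  0.4011] [-0.0095 -0.0308 -0.0077] [-0.82 -2.16 -3.53]
30 [ 0.3022 -0.26    0.4326] [ 0.0474 -0.0252  0.0315]
40 [ 0.3537 -0.2874  0.4543] [ 0.0515 -0.0274  0.0217]
45 [ 0.3806 -0.3016  0.4363] [ 0.0268 -0.0143 -0.018 ]
50 [ 0.4078 -0.3161  0.4406] [ 0.0272 -0.0145  0.0043]
55 [ 0.4353 -0.3307  0.4421] [ 0.0275 -0.0146  0.0016]
60 [ 0.4628 -0.3454  0.441 ] [ 0.0275 -0.0146 -0.0011]
65 [ 0.4901 -0.3599  0.4372] [ 0.0273 -0.0145 -0.0038]
17.05 [-1.06 -0.62  2.24  0.08  1.41 -0.64] (array([ 0.35555667, -0.2467381 ,  0.11693829]), array([-24.55883738,  22.3020638 ,  -0.23525212]))
[(0.6, array([194., 313.])), (0.59, array([218., 276.])), (0.59, array([213., 285.])), (0.39, array([187., 299.])), (0.17, array([521., 311.])), (0.79, array([460., 331.])), (0.61, array([464., 347.])), (0.58, array([496., 357.]))]
```

View pics/g.png

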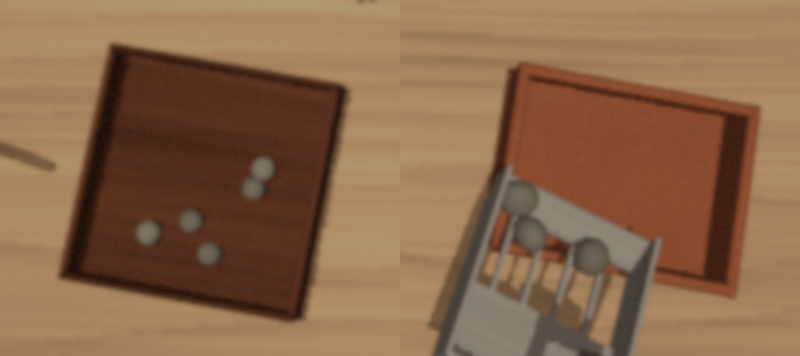

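All five small pebbles are in the tray and the three large ones are in the sieve at the planter. Moving over it and tipping to 45°.

Request:
move_arm(increments=[0.0076,-0.0112,0.0048,0.72,1.36,-0.7,-1,0.0076,-0.0112,0.0048,0.72,1.36,-0.7,-1,0.0076,-0.0112,0.0048,0.72,1.36,-0.7,-1,0.0076,-0.0112,0.0048,0.72,1.36,-0.7,-1,0.0076,-0.0112,0.0048,0.72,1.36,-0.7,-1])

```text
clock: 17.82
tcp_pos: [0.3036, -0.2587, 0.4328]
eef_rot: [0.686, 0.17, 0.687, -0.169]
wrist_force: [0.4, -0.2, -4.9]
opening: 0.151
```

Request:
move_arm(increments=[0.0103,-0.0055,0.0043,0.94,1.77,0,-1,0.0103,-0.0055,0.0043,0.94,1.77,0,-1,0.0103,-0.0055,0.0043,0.94,1.77,0,-1,0.0103,-0.0055,0.0043,0.94,1.77,0,-1,0.0103,-0.0055,0.0043,0.94,1.77,0,-1])

```text
clock: 18.45
tcp_pos: [0.3553, -0.286, 0.4544]
eef_rot: [0.624, 0.184, 0.744, -0.153]
wrist_force: [-1.4, 0.8, -4.4]
opening: 0.151
```

Request:
move_arm(increments=[0.0067,-0.0036,-0.0045,0.59,1.1,0,-1,0.0067,-0.0036,-0.0045,0.59,1.1,0,-1,0.0067,-0.0036,-0.0045,0.59,1.1,0,-1,0.0067,-0.0036,-0.0045,0.59,1.1,0,-1,0,0,0,0,0,0,-1])

```text
clock: 19.08
tcp_pos: [0.3816, -0.3012, 0.4352]
eef_rot: [0.59, 0.192, 0.77, -0.145]
wrist_force: [0.5, -0.4, -4.7]
opening: 0.145
```

```bash
python3 - <<'E'
from plan import *
s=sense();print(s['clock'],s['qpos'].round(2),s['tcp_pos'],s['wrist_force'].round(1),s['opening']*92)
o,e=sieve_now();print(o,e,'lip',o+R.from_euler('ZYX',e,degrees=True).apply([.09,0,.029]))
E
```

```text
19.075 [-0.89 -0.    1.72 -0.1   1.67 -0.4 ] [ 0.3816474  -0.30117775  0.43523572] [ 0.5 -0.4 -4.7] 13.30252434282579
[ 0.36418753 -0.29078691  0.12713136] [-27.62850137  45.11905893   0.27418942] lip [ 0.43859422 -0.32988957  0.08382286]
```

Exactly where planned. I'll tip slowly on to 62–65°.

Request:
move_arm(increments=[0.0068,-0.0036,0.001,0.59,1.1,0,-1,0.0068,-0.0036,0.001,0.59,1.1,0,-1,0.0068,-0.0036,0.001,0.59,1.1,0,-1,0.0068,-0.0036,0.001,0.59,1.1,0,-1,0.0069,-0.0036,0.0005,0.59,1.1,0,-1])

```text
clock: 19.7
tcp_pos: [0.416, -0.3193, 0.4406]
eef_rot: [0.548, 0.2, 0.801, -0.134]
wrist_force: [0.4, -0.4, -4.1]
opening: 0.147
```

Request:
move_arm(increments=[0.0069,-0.0036,0.0004,0.59,1.1,0,-1,0.0069,-0.0036,0.0004,0.59,1.1,0,-1,0.0069,-0.0036,0.0004,0.59,1.1,0,-1,0,0,0,0,0,0,-1,0.0069,-0.0036,-0.0003,0.59,1.1,0,-1])

```text
clock: 20.32
tcp_pos: [0.4431, -0.3334, 0.4417]
eef_rot: [0.512, 0.206, 0.824, -0.126]
wrist_force: [-0.4, 0.6, -3.0]
opening: 0.151
```

Request:
move_arm(increments=[0.0069,-0.0036,-0.0003,0.59,1.1,0,-1,0.0069,-0.0036,-0.0003,0.59,1.1,0,-1,0.0069,-0.0036,-0.0003,0.59,1.1,0,-1,0,0,0,0,0,0,-1,0,0,0,0,0,0,-1])

```text
clock: 20.95
tcp_pos: [0.4638, -0.3442, 0.4405]
eef_rot: [0.486, 0.21, 0.84, -0.119]
wrist_force: [-0.1, 0.3, -3.3]
opening: 0.15
```

Request:
move_arm(increments=[0.0068,-0.0036,-0.001,0.59,1.1,0,-1,0.0068,-0.0036,-0.001,0.59,1.1,0,-1,0.0068,-0.0036,-0.001,0.59,1.1,0,-1,0.0068,-0.0036,-0.001,0.59,1.1,0,-1,0,0,0,0,0,0,-1])

```text
clock: 21.58
tcp_pos: [0.4914, -0.3589, 0.4359]
eef_rot: [0.448, 0.215, 0.861, -0.109]
wrist_force: [0.5, 0.6, -2.2]
opening: 0.151
```

Request:
move_arm(increments=[0,0,0,0,0,0,-1,0,0,0,0,0,0,-1,0,0,0,0,0,0,-1])

```text
clock: 21.95
tcp_pos: [0.4908, -0.3585, 0.4367]
eef_rot: [0.449, 0.215, 0.861, -0.109]
wrist_force: [0.0, -0.7, -3.0]
opening: 0.149
```

```bash
python3 - <<'E'
from plan import *
s=sense();print(s['clock'],s['qpos'].round(2),s['tcp_pos'],s['wrist_force'].round(1),s['opening']*92)
o,e=sieve_now();print(o,e,'lip',o+R.from_euler('ZYX',e,degrees=True).apply([.09,0,.029]))
d=read_camera('top');print([(round(o['conf'],2),np.round(o['xy']),at(d,o['xy'],.025).round(3)) for o in outline_of('large1','top')])
e=read_camera('scene');print([(round(o['conf'],2),np.round(o['xy']),at(e,o['xy'],.025).round(3)) for o in outline_of('large1','scene')])
cv2.imwrite('pics/p.png',np.hstack([cv2.resize(d['color'][230:410,400:602,::-1],(400,356)),cv2.resize(e['color'][40:218,170:370,::-1],(400,356))]))
E
```

```text
21.95 [-0.79  0.43  1.25 -0.19  2.04 -0.34] [ 0.49080586 -0.35852009  0.43672011] [ 0.  -0.7 -3. ] 13.74875921700216
[ 0.38202467 -0.29937812  0.15385974] [-27.33499284  64.98947561   0.63938063] lip [ 0.43902248 -0.32920527  0.08455902]
[(0.71, array([492., 320.]), array([ 0.459, -0.317,  0.025])), (0.71, array([480., 282.]), array([ 0.535, -0.295,  0.025])), (0.69, array([518., 311.]), array([ 0.479, -0.368,  0.025])), (0.68, array([510., 366.]), array([ 0.372, -0.351,  0.025]))]
[(0.53, array([266., 130.]), array([ 0.462, -0.318,  0.025])), (0.5, array([244., 122.]), array([ 0.48 , -0.375,  0.025]))]
```

View pics/p.png

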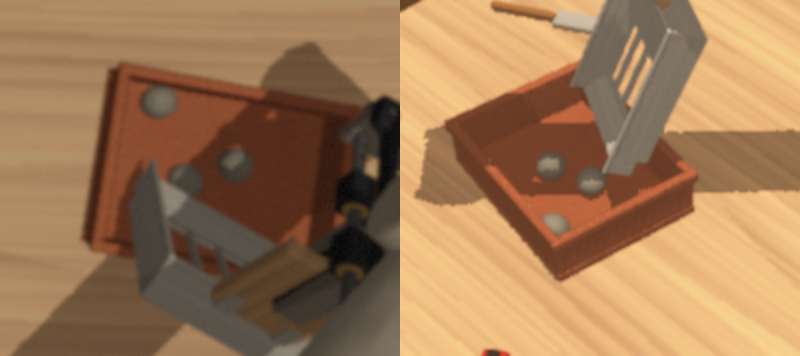

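All three large pebbles are in the planter. I'll lift away, level the sieve, and carry it back to its starting place.

Request:
move_arm(increments=[0,0,0.01,0,0,0,-1,0,0,0.02,0,0,0,-1,0,0,0.03,0,0,0,-1,-0.0095,0.008,0,-2.48,-4.8,0,-1,-0.0095,0.008,0,-2.48,-4.8,0,-1])

```text
clock: 22.78
tcp_pos: [0.4718, -0.3425, 0.4987]
eef_rot: [0.53, 0.203, 0.813, -0.129]
wrist_force: [-1.2, -0.3, -3.7]
opening: 0.152
```

Request:
move_arm(increments=[-0.0095,0.008,0,-2.48,-4.8,0,-1,-0.0095,0.008,0,-2.48,-4.8,0,-1,-0.0095,0.008,0,-2.48,-4.8,0,-1,-0.0095,0.008,0,-2.48,-4.8,0,-1,-0.0095,0.008,0,-2.48,-4.8,0,-1])

```text
clock: 23.4
tcp_pos: [0.4238, -0.3021, 0.4983]
eef_rot: [0.705, 0.167, 0.668, -0.17]
wrist_force: [0.4, -0.5, -3.1]
opening: 0.149
```

Request:
move_arm(increments=[-0.0095,0.008,0,-2.48,-4.8,0,-1,-0.0095,0.008,0,-2.48,-4.8,0,-1,-0.0095,0.008,0,-2.48,-4.8,0,-1,-0.0095,0.008,0,-2.48,-4.8,0,-1,-0.0095,0.008,0,-2.48,-4.8,0,-1])

```text
clock: 24.02
tcp_pos: [0.3762, -0.2619, 0.4978]
eef_rot: [0.842, 0.122, 0.485, -0.201]
wrist_force: [0.3, 0.1, -3.0]
opening: 0.145
```

Request:
move_arm(increments=[0.0045,0.031,-0.024,0,0,4.2,-1,0.0045,0.031,-0.024,0,0,4.2,-1,0.0045,0.031,-0.024,0,0,4.2,-1,0.0045,0.031,-0.024,0,0,4.2,-1,0.0045,0.031,-0.024,0,0,4.2,-1])

```text
clock: 24.65
tcp_pos: [0.3992, -0.1065, 0.3771]
eef_rot: [0.864, 0.031, 0.501, -0.043]
wrist_force: [0.3, -0.1, -2.3]
opening: 0.147
```

Request:
move_arm(increments=[0.0045,0.031,-0.024,0,0,4.2,-1,0.0045,0.031,-0.024,0,0,4.2,-1,0.0045,0.031,-0.024,0,0,4.2,-1,0,0,0,0,0,0,-1])

```text
clock: 25.15
tcp_pos: [0.412, -0.0127, 0.3031]
eef_rot: [0.862, -0.023, 0.503, 0.053]
wrist_force: [0.2, 0.0, -2.7]
opening: 0.149
```

```bash
python3 - <<'E'
from plan import *
s=sense();print(s['clock'],s['qpos'].round(2),s['tcp_pos'],s['wrist_force'].round(1),s['opening']*92)
print(sieve_now());print([v.round(4) for v in delta([.615,.005,.002],6.3,-.2)])
E
```

```text
25.15 [-0.41 -0.36  2.32  0.38  0.77 -0.75] [ 0.41196212 -0.01269141  0.30312889] [ 0.2  0.  -2.7] 13.738046633461389
(array([0.61228512, 0.01370196, 0.06964399]), array([6.59752387, 0.48531439, 0.7916852 ]))
[array([ 0.4114, -0.0175,  0.2331]), array([-0.0005, -0.0048, -0.0701]), array([-0.7097, -0.7699, -0.2955])]
```

Request:
move_arm(increments=[0,-0.002,-0.012,-0.35,-0.37,-0.15,-1,0,-0.002,-0.016,-0.35,-0.37,-0.15,-1,0,0,-0.016,0,0,0,-1,0,0,-0.01,0,0,0,-1,0,0,-0.005,0,0,0,-1])

```text
clock: 25.78
tcp_pos: [0.4133, -0.019, 0.246]
eef_rot: [0.867, -0.027, 0.495, 0.045]
wrist_force: [-0.0, 0.2, -3.3]
opening: 0.149
```

Request:
move_arm(increments=[0,0,-0.002,0,0,0,-1,0,0,-0.002,0,0,0,-1,0,0,-0.002,0,0,0,-1,0,0,0,0,0,0,-1])

```text
clock: 26.28
tcp_pos: [0.4129, -0.0186, 0.2395]
eef_rot: [0.867, -0.027, 0.496, 0.045]
wrist_force: [0.1, -0.6, -2.9]
opening: 0.15
```

Request:
move_arm(increments=[0,0,-0.001,0,0,0,-1,0,0,-0.001,0,0,0,-1,0,0,0,0,0,0,-1])

```text
clock: 26.65
tcp_pos: [0.4129, -0.0186, 0.2374]
eef_rot: [0.867, -0.027, 0.496, 0.045]
wrist_force: [-0.4, 0.1, -3.4]
opening: 0.149
```

```bash
python3 - <<'E'
from plan import *
s=sense();print(s['clock'],s['tcp_pos'],s['wrist_force'].round(1),s['torque'].round(2),s['opening']*92)
print(sieve_now())
E
```

```text
26.65 [ 0.41290097 -0.01858905  0.23741812] [-0.4  0.1 -3.4] [-0.11  0.6   0.03] 13.714956195844374
(array([0.61776533, 0.00239186, 0.00734964]), array([ 5.98030097, -0.48036469, -0.11800521]))
```

Request:
move_arm(increments=[0,0,-0.002,0,0,0,-1,0,0,-0.001,0,0,0,-1,0,0,0,0,0,0,-1])

```text
clock: 27.02
tcp_pos: [0.4129, -0.0186, 0.2344]
eef_rot: [0.867, -0.027, 0.496, 0.045]
wrist_force: [0.7, 1.0, -2.9]
opening: 0.147
```

Request:
move_arm(increments=[0,0,-0.001,0,0,0,-1,0,0,0,0,0,0,-1])

```text
clock: 27.28
tcp_pos: [0.4129, -0.0186, 0.2334]
eef_rot: [0.867, -0.027, 0.496, 0.045]
wrist_force: [-0.5, 0.7, -2.1]
opening: 0.154
```

Request:
move_arm(increments=[0,0,-0.001,0,0,0,-1,0,0,0,0,0,0,-1])

```text
clock: 27.52
tcp_pos: [0.4132, -0.0187, 0.2328]
eef_rot: [0.867, -0.027, 0.495, 0.045]
wrist_force: [-0.6, -0.3, -1.4]
opening: 0.149
```

Contact is beginning, so one more small step, then release gently.

Request:
move_arm(increments=[0,0,-0.001,0,0,0,-1,0,0,0,0,0,0,-1])

```text
clock: 27.78
tcp_pos: [0.4136, -0.0188, 0.2325]
eef_rot: [0.868, -0.027, 0.495, 0.044]
wrist_force: [-2.8, 1.1, 5.1]
opening: 0.15
```

Request:
move_arm(increments=[0,0,-0.0005,0,0,0,-1,0,0,0,0,0,0,-1,0,0,0,0,0,0,-0.6,0,0,0,0,0,0,-0.2,0,0,0,0,0,0,0.2], grip_force=20)

```text
clock: 28.4
tcp_pos: [0.4129, -0.0186, 0.2308]
eef_rot: [0.867, -0.027, 0.496, 0.045]
wrist_force: [0.4, 0.3, -0.3]
opening: 0.396
```

Request:
move_arm(increments=[0,0,0,0,0,0,0.6,0,0,0,0,0,0,0.6])

```text
clock: 28.65
tcp_pos: [0.4129, -0.0186, 0.2309]
eef_rot: [0.867, -0.027, 0.496, 0.045]
wrist_force: [-0.2, -0.1, -0.0]
opening: 0.616
```

Request:
move_arm(increments=[-0.006,-0.0007,0.0104,0,0,0,0.6,-0.01,-0.001,0.0173,0,0,0,0.6,-0.01,-0.001,0.0173,0,0,0,0.6,-0.01,-0.001,0.0173,0,0,0,0.6,-0.01,-0.001,0.0173,0,0,0,0.6])

```text
clock: 29.28
tcp_pos: [0.3665, -0.0233, 0.3111]
eef_rot: [0.867, -0.027, 0.496, 0.045]
wrist_force: [-0.6, -0.4, -0.1]
opening: 0.8
```

Request:
move_arm(increments=[-0.01,-0.001,0.0173,0,0,0,0.6,-0.01,-0.001,0.0173,0,0,0,0.6,0,0,0,0,0,0,0.6])

```text
clock: 29.65
tcp_pos: [0.3471, -0.0256, 0.3465]
eef_rot: [0.868, -0.028, 0.494, 0.044]
wrist_force: [0.1, 0.4, 0.7]
opening: 0.803
```

```bash
python3 fit.py | head -3 ; python3 - <<'E'
from h import *
s=sense();print(s['clock'],s['tcp_pos'],s['wrist_force'].round(1))
for n in ('small1','large1'):
    for cam in ('top','scene'):
        d=read_camera(cam);print(n,cam,[(round(o['conf'],2),at(d,o['xy'],.02).round(3)[:2].tolist()) for o in outline_of(n,cam)])
d=snap('top','z.png')
E
```

```text
[0.5217 0.2872] yaw deg -7.9 res px [-0.5 -2.   0.1 -1.7  0.1  2.6  0.2  0.9]
[ 0.4643 -0.3464] yaw deg -8.5 res px [-0.4 -0.2 -0.2  0.4 -0.4 -0.1  1.1 -0.2]
[0.6151 0.0038] yaw deg 6.0 res px [-0.3  0.3  1.6  0.4 -1.   1.3  1.4 -0.6 -2.  -0.2  0.4 -1.3]
29.7 [ 0.34704629 -0.02543652  0.34544865] [ 0.9  0.3 -0. ]
small1 top [(0.66, [0.473, 0.345]), (0.59, [0.455, 0.286]), (0.59, [0.534, 0.236]), (0.46, [0.482, 0.306]), (0.43, [0.516, 0.25])]
small1 scene [(0.48, [0.524, 0.249]), (0.46, [0.54, 0.234])]
large1 top [(0.64, [0.542, -0.3]), (0.58, [0.479, -0.373]), (0.57, [0.455, 0.283]), (0.48, [0.455, -0.316])]
large1 scene [(0.59, [0.456, -0.327]), (0.55, [0.531, -0.309]), (0.45, [0.468, -0.387])]
```

View pics/z.png

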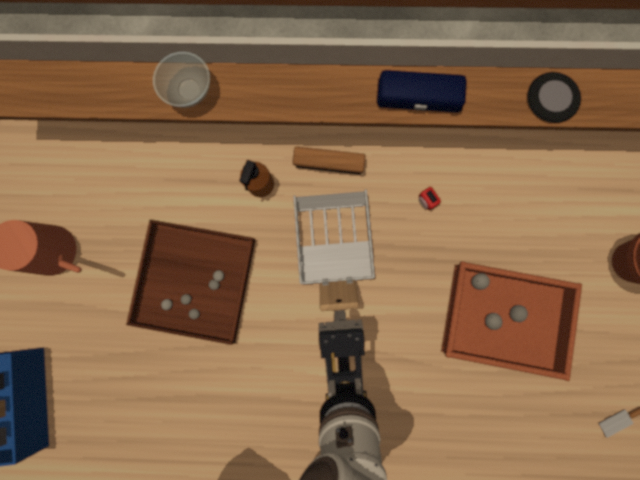

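The final picture shows five small pebbles in the tray around (190,295) and three large ones in the planter at (480,282), (493,321), (519,313). The empty sieve is back in place, the bystanders look unmoved, and the gripper is clear, so I'll hand in.

```bash
python3 -c "
from station import *
print(hand_in())"
```

```text
the job is handed in; nothing more can be done
None
```

The job is handed in at about 30 s of robot time (limit 59 s); `hand_in()` gives no verdict.

**What I did:** I gripped the sieve by its handle at 60 N and shook it side to side over the tray, pitching slowly from 8° to about 22°. Once the five small pebbles were through, I tipped it to 65° over the planter with the lip about 2 cm above the rim. I then set it back at its starting place, with about 5 N showing on touchdown, released it and backed away.

**Last checks:**
- **Pebbles:** the top view shows all five small ones in the tray and all three large ones in the planter. One large pebble lies against the planter's far wall, inside the limit (about 0.070 m against 0.083 m).
- **Sieve and bystanders:** the sieve is empty. It looks flat and the bystanders look unmoved, but I judged both by eye from the top view. The wrist force was near zero after release.
- **Disagreements:** the networks miscounted at times. The scene camera reported only two of the five small pebbles, and the top camera labelled one small pebble as large. The picture settled both.

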